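# Start and close the canister cap that sits on top of its thread

### The arm

A 6-joint arm with a two-finger parallel gripper is mounted at the origin on a cart in front of the work surface, level with it; the furniture and walls round the work are solid. World frame = base frame: x ahead of the robot, y to its left, z up, the work surface at z = 0. Lengths are in m, angles in rad, forces in N, time in s.
With the tool pointing down it reaches from about 0.425 to 0.925 m from the base axis. Payload 12.5 kg.
Tool frame: the origin (TCP) lies at the very end of the fingers, on their centre line; the grasp point (between the pads) lies 19 mm behind it; z points along the fingers, y is the line along which they close (so a half turn about z gives the same grasp; the last joint's range is limited). The gripper opens to 85 mm and grips with 20 to 120 N. Pads are 22 mm wide; open, the fingers measure 114 mm over their backs; the gripper's body (76 mm by 85 mm) begins 54 mm behind the grasp point. The pads swing forward as they close: fully open they stand 13 mm farther back than shut.
Start: joints at [-1.274, 0.491, 1.559, -0, 1.092, -0.106], TCP at [0.245, -0.575, 0.231] pointing down, gripper open.
Joint ranges: [-3.1, 3.1], [-0.84, 2.19], [0.05, 2.79], [-1.13, 4.28], [0.06, 2.93], [-2.69, 2.69]. Speed limits (rad/s): [2.22, 2.22, 2.79, 3.14, 3.14, 3.14].

### API

Orientations are given as a unit quaternion [w, x, y, z].
In Python, from workcell import telemetry, viewer, r gives the robot as it stands. The module is installed in compiled form; this text tells all that it offers.
- The arm moves only by the tool play_rows, never from a script. Its argument "rows" is a list that holds one entry, the list of rows, each a list of 5 numbers: the opening in per cent of the stroke, from 0 (shut) to 100 (fully open), then the shift along the world's x, y, z in mm, then the turn about the world's z in degrees. In form: [[[gripper, dx, dy, dz, roll], ...]]. A call has 1 to 10 rows; each row is the pose to reach, as a shift and turn from the pose commanded when the call began; what a row does not reach only later rows make up. A row lasts 1/10 s, in which the tool goes at most 50 mm and 8.59 degrees, less where a joint would pass 70% of its speed; a pose out of reach is approached as far as the arm can. A call with a gripper value outside its range is refused whole. The fingers move at their own pace and stop on an object; "squeeze" is the grip in N (left out, the last holds). Time passes only in rows, so rows that repeat a pose let the fingers close. It gives the time, the measured TCP pose, the force, the opening and the grip force at its end, in the units of the state.
- telemetry.observe(): the state, without advancing time (a new reading comes with each control period).
- viewer.get_image(name): name is "side" or "top"; returns the picture (384x512x3 uint8, blue, green, red); there is no depth.
- viewer.camera_model(name): a dict with "intrinsics" (3x3 intrinsics, pixels), "k1" (the pictures are not rectified: a ray, as slopes to the right and down, at radius r is drawn at 1 + k1 r^2 times it, then the intrinsics apply), "R" (3x3) and "t" (3): a world point X has camera coordinates R X + t. Camera axes: x right, y down, z forward; pixel columns grow to the right and rows downward; lengths in m; the calibration is good to about 2 mm. A picture is of the moment at which its call begins. camera_model takes no time and is no camera call.
- r.finish_job(): hands the job in; it is judged then, once.
Trained networks look in the newest picture that a camera, given by its name, has taken for a name from the list of things; names that differ only in an ending like _2 or _b are one class to them, and where a whole thing is asked for, a point or a joint stands for the part that bears it (a point fixed in the world has none). Each returns a list of dicts, best first, with "confidence" (0 to 1); they miss things now and then, are a little off and sometimes report something else, mostly with a low value. They report only what shows in the picture. A call takes as long as a camera call. They do not tell look-alikes from the thing itself.
- viewer.spot_in(camera, label): "at" ([x, y, z] in m, in world coordinates, good to about 4 mm: the middle of the surface that is visible of it).
- viewer.place_of(camera, label): "at" ([x, y, z] in m, in world coordinates, good to about 4 mm: a listed point, or the origin of a listed thing).
The state is a dict: "t": time; "joints": joint angles; "qd": joint speeds; "effort": joint torques, N m; "tcp_pos": TCP position; "orientation": TCP orientation; "contact_force": force on the tool from outside, world axes, zero at the start; "ft_torque": the same for the moment, N m; "opening": finger opening in m; "grasp_force": force on a finger pad.
Only numpy, scipy, OpenCV 4.12 (cv2) and the standard library are available. Lean on these libraries where they do the work, as an engineer would, in place of code of your own. Each camera call takes 0.05 s, during which the arm holds its last target. There are 200 camera calls.

### The job

One of the two bench-mounted sample canisters is not closed: its cap only sits proud, on top of the thread. Turn that cap backward (counterclockwise from above) until it drops into the thread start, then screw it forward (clockwise) fully home to the stop, and let go. Leave the closed canister alone.

Things in the scene. Friction and masses are not known exactly. Their poses are not given: they have to be found in the camera images.
- cap_bar (a point): centre of the grip bar on the loose grey cap (68 mm across, about 0.12 kg, 1.5 mm play). Bar: 54 mm long along x, 14 mm thick along y, 34 mm high; its top is 17 mm above this point, the cap's flat top 17 mm below it. z up is the turning axis; a half turn makes no difference. The cap turns easily; its weight makes it drop and follow the thread if the bar is turned between loosely closed fingers.
- canister: canister to close: aluminium, 73 mm across, in a dark clamp collar on a steel foot plate 150 (x) by 86 mm (y), fixed to the bench; origin under the plate's centre at bench height, z up along the thread axis. Bar angles are counted counterclockwise from this x axis. At the start the bar stands at 16 to 30 degrees (modulo 180), about 126 mm up; forward from there it is blocked, without going down.
- cap_home (a point): where the bar's centre is when the cap is home, 118 mm above the bench on the thread axis; x along the foot plate, as the bar then lies (angle 0, against a stop). Turned backward the cap climbs 0.044 mm per degree; past 50 degrees it runs off the rib ends and drops 7 mm (55 to 110 will do, 70 is a good aim, back stop at 120). Turned forward from there it goes down 0.044 mm per degree to the stop.
- canister_closed: a like canister on a like plate, fixed to the bench, its like cap already home and fixed: bar along the plate's long side, bar centre 118 mm above the bench, about 8 mm lower than the cap that is not closed. Origin and axes as for the other. Which of the two stands left and which right varies. Not to be touched.
Mind the look-alikes: they are no part of the job. Leave any yellow look-alike of the part that bears cap_bar alone.

How it is judged:
By the outcome, as a careful person would: the job done as asked, in the order asked, and still so for the second after the job is handed in, with the robot touching nothing.
It also fails if it takes over 35 s, if anything falls off the work surface, if the arm or the gripper's body presses on something with over 40 N, if the wrist force passes 120 N, or if a joint passes its speed limit or range.

## Working session

There is one attempt and no reset: what is moved stays moved. The work goes in short steps, Python scripts to look and compute and a tool call to move; the robot and the scene stay as the last step left them, time stands still between calls to the robot, and variables do not carry over. Pictures are saved under pics/ and viewed, at most 10 in all, crops included, and the job is handed in when it is done.

Besides the shell and the picture viewer there is one more tool, called after "Request:" as name(argument=value, ...), one argument or row to a line, values as JSON. play_rows: Moves the arm, as the interface text tells. Its arguments: {"type":"object","properties":{"rows":{"type":"array"},"squeeze":{"type":"number"}},"required":["rows"]}

```bash
mkdir -p pics; python3 - <<'E'
from workcell import telemetry, viewer, r
import cv2
for c in ("top","side"):
    im=viewer.get_image(c); cv2.imwrite(f"pics/{c}0.png",im)
    for l in ("cap_bar","canister","canister_closed","cap_home"):
        try: 
            for d in viewer.place_of(c,l): print(c,l,[round(float(v),4) for v in d["at"]],round(d["confidence"],2))
        except Exception as e: print(c,l,e)
s=telemetry.observe(); print(s["t"],s["tcp_pos"],s["orientation"])
for c in ("top","side"):
    m=viewer.camera_model(c); print({k:m[k] for k in m})
E
```

```text
top cap_bar [0.4649, -0.3419, 0.0343] 0.74
top cap_bar [0.5777, -0.1858, 0.1256] 0.63
top cap_bar [0.513, -0.0721, 0.0397] 0.62
top canister [0.5809, -0.1836, 0.0011] 0.82
top canister_closed [0.587, 0.1817, -0.0006] 0.96
side cap_bar [0.587, -0.1833, 0.1262] 0.91
side cap_bar [0.4566, -0.3407, 0.0392] 0.9
side cap_bar [0.513, -0.0746, 0.0364] 0.56
side canister [0.5855, -0.1833, -0.0041] 0.83
side canister_closed [0.5911, 0.1797, -0.0029] 0.93
0.5 [ 0.24500824 -0.5749669   0.23130157] [1.07464908e-05 9.79790045e-01 2.00028668e-01 9.77083312e-06]
{'intrinsics': array([[499.53295115,   0.        , 257.71916066],
       [  0.        , 499.53295115, 191.57375996],
       [  0.        ,   0.        ,   1.        ]]), 'k1': -0.05522720987313019, 'R': array([[-2.56550685e-02, -9.99665671e-01, -3.21914654e-03],
       [-9.90539555e-01,  2.58548481e-02, -1.34769863e-01],
       [ 1.34808036e-01, -2.68838092e-04, -9.90871698e-01]]), 't': array([-0.05276445,  0.53722069,  1.13686512])}
{'intrinsics': array([[465.6299998 ,   0.        , 251.99487838],
       [  0.        , 465.6299998 , 182.27665037],
       [  0.        ,   0.        ,   1.        ]]), 'k1': -0.18108061812899945, 'R': array([[-0.87259176, -0.48842843, -0.00461394],
       [-0.29261387,  0.53028012, -0.79572616],
       [ 0.39110196, -0.69299398, -0.605639  ]]), 't': array([0.44814832, 0.26323229, 0.85185645])}
```

View pics/top0.png

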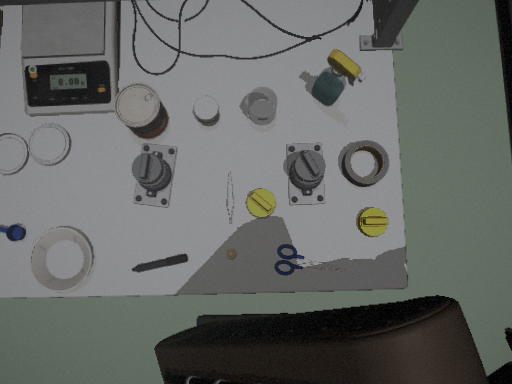

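View pics/side0.png

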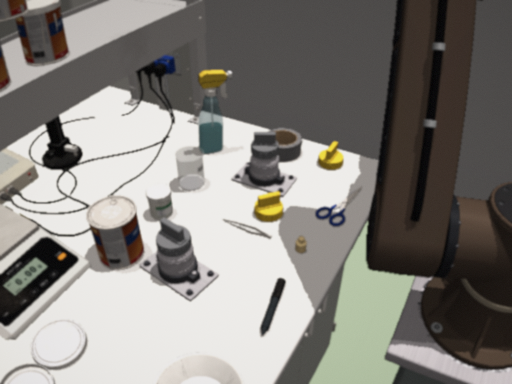

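Candidates: grey cap at right (307,165), grey cap at left (153,170), and yellow look-alikes at (262,203) and (373,222). The right one fits: its bar is askew to its plate and it measures about 126 mm up. I'll confirm it in an enlarged metric crop.

```bash
cat > h.py <<'E'
import numpy as np, cv2
from workcell import telemetry, viewer, r
def ortho(im,cam,c,z,half=0.06,n=400):
    "map-like view of plane z: up=+x, left=+y"
    m=viewer.camera_model(cam); g=np.linspace(half,-half,n)
    X,Y=np.meshgrid(c[0]+g,c[1]+g,indexing="ij")
    P=np.stack([X,Y,np.full_like(X,z)],-1)@np.array(m["R"]).T+m["t"]
    s=P[...,:2]/P[...,2:]; s=s*(1+m["k1"]*(s**2).sum(-1,keepdims=True))
    K=m["intrinsics"]; u=K[0][0]*s[...,0]+K[0][2]; v=K[1][1]*s[...,1]+K[1][2]
    return cv2.remap(im,u.astype(np.float32),v.astype(np.float32),cv2.INTER_CUBIC)
E
python3 - <<'E'
from h import *
t=cv2.imread("pics/top0.png"); s=cv2.imread("pics/side0.png")
A=[ortho(t,"top",(0.585,-0.1835),0.143,n=390),ortho(s,"side",(0.585,-0.1835),0.143,n=390)]
B=[ortho(t,"top",(0.585,-0.1835),0.006,.1,390)]
C=np.hstack(A)
for k in (0,390): cv2.drawMarker(C,(k+195,195),(0,0,255),cv2.MARKER_CROSS,12)
cv2.imwrite("pics/crop1.png",cv2.convertScaleAbs(C,alpha=1.5))
D=np.hstack([B[0],ortho(t,"top",(0.587,0.181),0.135,n=390)])
cv2.imwrite("pics/crop2.png",cv2.convertScaleAbs(D,alpha=1.3))
E
```

```text
(no output)
```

View pics/crop1.png

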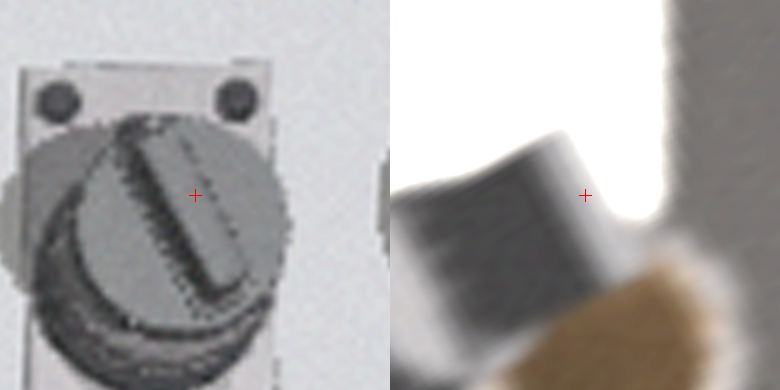

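View pics/crop2.png

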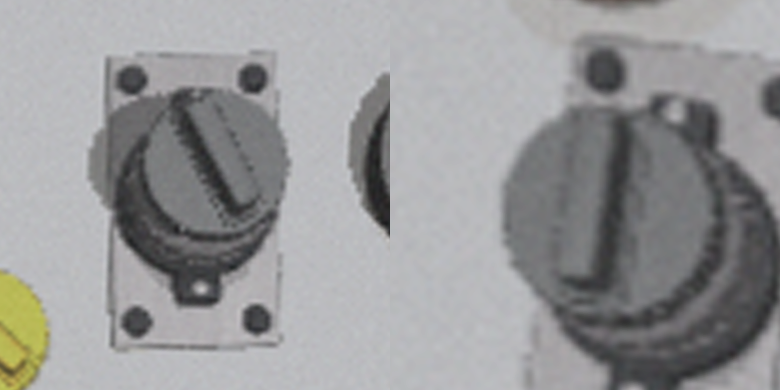

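The crop confirms it. The right cap's bar (centre about (190,203) in crop 1) stands about 25° counterclockwise, while its plate lies at about 1.2°. The left cap's bar is along its plate, so that canister is the closed one. Axis at about (0.5825, −0.1825). I'm moving over it now.

Request:
play_rows(
  rows=[
    [[60,34,40,0,0],[60,68,79,0,0],[60,102,118,0,0],[60,136,158,0,0],[60,170,197,0,1],[60,204,236,0,2],[60,238,275,0,2],[60,272,315,0,2],[60,305,354,0,2],[60,337.5,392.5,0,2]],
  ],
  squeeze=20,
)

```text
t: 1.5
tcp_pos: [0.5723, -0.1942, 0.2315]
orientation: [0.0, 0.976, 0.217, 0.0]
contact_force: [-0.1, -1.1, 0.2]
opening: 0.0514
grasp_force: 0.0
```

Request:
play_rows(
  rows=[
    [[45,0,0,0,0],[45,0,0,-30,0],[45,0,0,-60,0],[45,0,0,-60,0],[45,0,0,-60,0]],
  ],
)

```text
t: 2.0
tcp_pos: [0.5711, -0.1965, 0.1718]
orientation: [-0.0, 0.976, 0.217, -0.0]
contact_force: [-0.0, 0.1, 0.8]
opening: 0.0387
grasp_force: 0.0
```

```bash
python3 - <<'E'
from h import *
print(telemetry.observe()["tcp_pos"])
t=viewer.get_image("top"); s=viewer.get_image("side")
cv2.imwrite("pics/near.png",np.hstack([cv2.resize(t[110:230,240:370],None,fx=3,fy=3,interpolation=2),cv2.resize(s[90:210,200:330],None,fx=3,fy=3,interpolation=2)]))
for c in("top","side"):
  for d in viewer.place_of(c,"cap_bar"): print(c,np.round(d["at"],4),d["confidence"])
E
```

```text
[ 0.57105502 -0.19648857  0.17183365]
top [ 0.5114 -0.0735  0.0417] 0.68
side [ 0.5847 -0.1837  0.1255] 0.97
side [ 0.4567 -0.3357  0.0391] 0.72
side [ 0.5144 -0.0751  0.0404] 0.68
```

View pics/near.png

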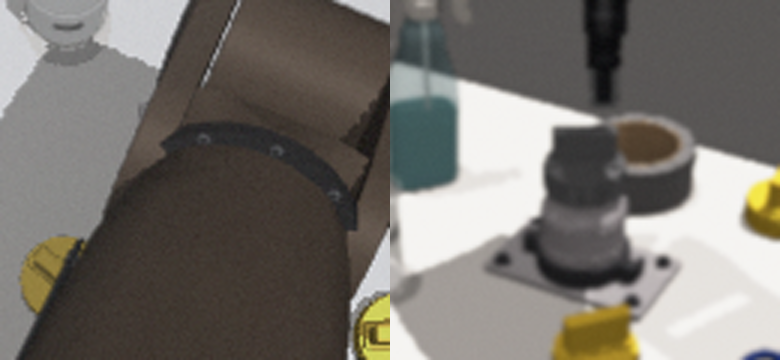

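The last rows fell short by about (12, 13.5) mm, and the side view shows the fingers beside the bar. I'll correct that, then descend.

Request:
play_rows(
  rows=[
    [[45,6,7,0,0],[45,12,13.5,0,0],[45,12,13.5,0,0],[45,12,13.5,-10,0],[45,12,13.5,-20,0],[45,12,13.5,-30,0],[45,12,13.5,-40,0],[45,12,13.5,-48,0],[45,12,13.5,-54,0],[45,12,13.5,-54,0]],
  ],
)

```text
t: 3.2
tcp_pos: [0.5828, -0.1824, 0.1163]
orientation: [-0.0, 0.976, 0.217, -0.001]
contact_force: [-0.3, -0.1, 0.0]
opening: 0.0381
grasp_force: 0.0
```

```bash
python3 - <<'E'
from h import *
s=viewer.get_image("side")
cv2.imwrite("pics/near2.png",cv2.resize(s[90:210,190:340],None,fx=4,fy=4,interpolation=2))
E
```

```text
(no output)
```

View pics/near2.png

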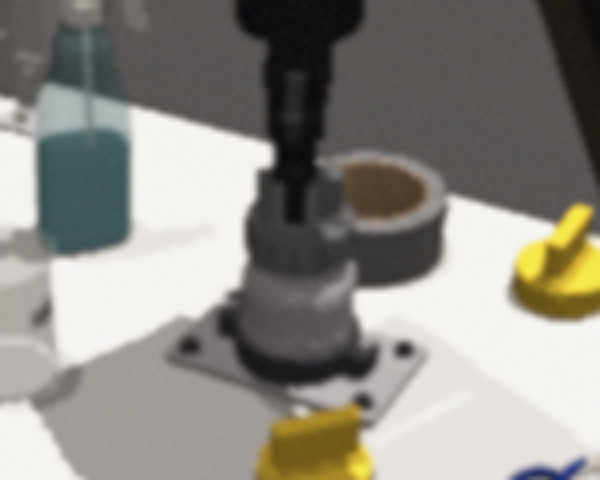

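The finger (295,200) sits in front of the bar and is centred along its length. I'll close lightly to feel the bar.

Request:
play_rows(
  rows=[
    [[30,0,0,0,0],[22,0,0,0,0],[10,0,0,0,0],[10,0,0,0,0],[10,0,0,0,0]],
  ],
  squeeze=20,
)

```text
t: 3.75
tcp_pos: [0.5833, -0.1826, 0.1177]
orientation: [0.0, 0.976, 0.217, 0.0]
contact_force: [-0.4, 0.8, 3.1]
opening: 0.0135
grasp_force: 26.3
```

Request:
play_rows(
  rows=[
    [[18.5,0,0,0,0],[18.5,0,0,0,7],[18.5,0,0,0,14],[18.5,0,0,0,21],[18.5,0,0,0,28],[18.5,0,0,0,35],[18.5,0,0,0,42],[18.5,0,0,0,48],[18.5,0,0,0,50],[18.5,0,0,0,50]],
  ],
)

```text
t: 4.75
tcp_pos: [0.5832, -0.1825, 0.1175]
orientation: [0.0, 0.793, 0.609, 0.0]
contact_force: [-1.4, 0.3, 2.0]
opening: 0.0159
grasp_force: 1.2
```

```bash
python3 - <<'E'
from h import *
s=viewer.get_image("side")
cv2.imwrite("pics/near3.png",cv2.resize(s[90:210,190:340],None,fx=4,fy=4,interpolation=2))
for d in viewer.place_of("side","cap_bar"): print(np.round(d["at"],4),d["confidence"])
E
```

```text
[ 0.5846 -0.1834  0.1204] 0.98
[ 0.4565 -0.3393  0.0398] 0.74
[ 0.5134 -0.0741  0.0384] 0.65
```

View pics/near3.png

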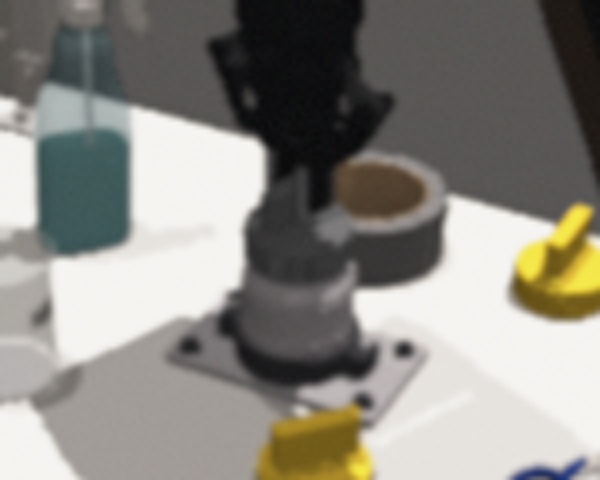

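The bar has turned and now reads 0.1204 m, against 0.1255 m before, so it has dropped in. I'll go down 6 mm with it and screw forward.

Request:
play_rows(
  rows=[
    [[18.5,0,0,-4,0],[18.5,0,0,-6,-3],[18.5,0,0,-6,-10],[18.5,0,0,-6,-17],[18.5,0,0,-6,-24],[18.5,0,0,-6,-31],[18.5,0,0,-6,-38],[18.5,0,0,-6,-45],[18.5,0,0,-6,-52],[18.5,0,0,-6,-59]],
  ],
)

```text
t: 5.85
tcp_pos: [0.5829, -0.1824, 0.1107]
orientation: [-0.0, 0.991, 0.137, -0.0]
contact_force: [0.5, 0.4, -0.5]
opening: 0.0158
grasp_force: 0.4
```

```bash
python3 - <<'E'
from h import *
for d in viewer.place_of("side","cap_bar")[:1]: print("old pic");
viewer.get_image("side")
for d in viewer.place_of("side","cap_bar"): print(np.round(d["at"],4),d["confidence"])
s=telemetry.observe(); print(s["ft_torque"],s["contact_force"],s["tcp_pos"])
E
```

```text
old pic
[ 0.5819 -0.1827  0.1181] 0.97
[ 0.5129 -0.073   0.0381] 0.82
[ 0.4562 -0.3408  0.0397] 0.76
[-0.00760705 -0.01211827  0.02016399] [0.26487819 0.09371017 0.22362056] [ 0.58293081 -0.18239304  0.11088495]
```

Request:
play_rows(
  rows=[
    [[18.5,0,0,0,-6],[18.5,0,0,0,-11],[18.5,0,0,0,-14],[18.5,0,0,0,-17],[18.5,0,0,0,-20],[18.5,0,0,0,-20]],
  ],
)

```text
t: 6.6
tcp_pos: [0.583, -0.1827, 0.1111]
orientation: [0.0, 0.999, -0.033, -0.0]
contact_force: [-0.1, -3.0, 0.5]
opening: 0.0157
grasp_force: 3.3
```

```bash
python3 - <<'E'
from h import *
s=telemetry.observe(); q=s["orientation"]; print(s["ft_torque"],s["tcp_pos"],np.degrees(2*np.arctan2(q[2],q[1])))
E
```

```text
[-0.35857301  0.11393467  0.08136268] [ 0.58295541 -0.18268396  0.11109755] -3.7813095682339877
```

Request:
play_rows(
  rows=[
    [[18.5,0,0,0,-2],[18.5,0,0,0,-4],[18.5,0,0,0,-4]],
  ],
)

```text
t: 6.9
tcp_pos: [0.5832, -0.1828, 0.1112]
orientation: [0.0, 0.998, -0.067, 0.0]
contact_force: [-0.0, -2.7, -0.4]
opening: 0.0161
grasp_force: 20.4
```

```bash
python3 - <<'E'
from h import *
s=telemetry.observe(); q=s["orientation"]; print(s["ft_torque"],s["tcp_pos"],np.degrees(2*np.arctan2(q[2],q[1])),s["opening"],s["grasp_force"])
E
```

```text
[-0.6603943  -0.04066347  0.5331407 ] [ 0.58315833 -0.18281323  0.11122037] -7.711877817234096 0.01614536350077904 20.41766193229705
```

The torque rose from 0.08 to 0.53 N·m, so the cap is at the stop. I'll ease off, open, lift straight up and move clear to check.

Request:
play_rows(
  rows=[
    [[18.5,0,0,0,4],[35,0,0,0,5],[50,0,0,0,5],[50,0,0,15,5],[50,0,0,40,5],[50,0,0,75,5],[50,0,0,115,5],[50,-20,-45,120,5],[50,-50,-85,120,5],[50,-80,-120,120,5]],
  ],
)

```text
t: 7.9
tcp_pos: [0.5022, -0.3036, 0.2317]
orientation: [0.0, 1.0, -0.025, 0.0]
contact_force: [0.3, -0.8, -0.7]
opening: 0.0428
grasp_force: 0.0
```

Request:
play_rows(
  rows=[
    [[50,-30,-35,0,0],[50,-60,-70,0,0],[50,-90,-105,0,0],[50,-120,-140,0,0],[50,-150,-175,0,0],[50,-180,-210,0,0],[50,-200,-230,0,0],[50,-220,-250,0,0]],
  ],
)

```text
t: 8.7
tcp_pos: [0.2818, -0.5535, 0.2312]
orientation: [-0.0, 1.0, -0.026, 0.0]
contact_force: [0.6, -0.1, -0.1]
opening: 0.0426
grasp_force: 0.0
```

```bash
python3 - <<'E'
from h import *
t=viewer.get_image("top"); c=(0.583,-0.183)
C=np.hstack([ortho(t,"top",c,0.135,n=390),ortho(t,"top",c,0.006,.1,390)])
cv2.imwrite("pics/end.png",cv2.convertScaleAbs(C,alpha=1.5))
viewer.get_image("side")
for k in("top","side"):
  for d in viewer.place_of(k,"cap_bar"): print(k,np.round(d["at"],4),d["confidence"])
print(telemetry.observe()["t"])
E
```

```text
top [ 0.4576 -0.34    0.0356] 0.97
top [ 0.58   -0.1859  0.1179] 0.67
top [ 0.514  -0.0739  0.0389] 0.6
side [ 0.5848 -0.183   0.1193] 0.74
side [ 0.5125 -0.0749  0.0361] 0.6
side [ 0.4576 -0.342   0.0403] 0.57
8.9
```

View pics/end.png

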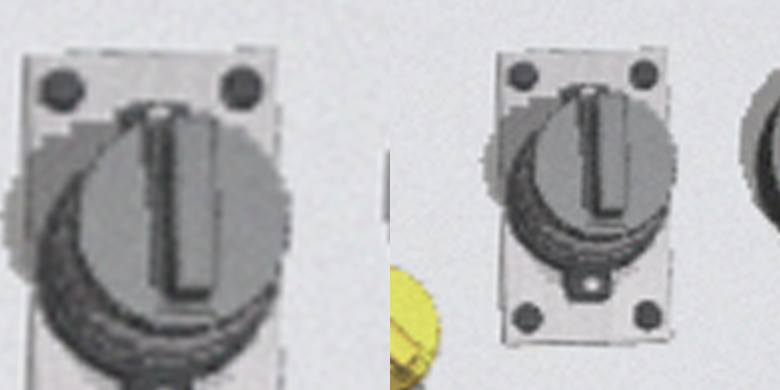

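The bar (centre about (197,207)) now lies parallel to the plate edges, and its height reads about 0.118 m, which is home. The gripper is clear, so I'm handing in.

```bash
python3 -c "
from workcell import r; print(r.finish_job())"
```

```text
the job is handed in; nothing more can be done
None
```

I turned the loose cap on the right-hand canister back until it dropped into the thread, screwed it forward to the stop and let go; the last pictures show its bar parallel to the plate at about 118 mm, the closed canister was never approached, and the job was handed in at about 9 s with no verdict returned.

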